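# Take the charged battery pack out of its latched charging dock

## Task

The orange-topped battery pack is charged: press the red release pad of its dock down so that the hidden catch lets go and the pack pops up, then lift the pack out and set it down gently, standing upright, in the shallow wooden tray. Leave the blue-topped pack latched in its own dock.

Things in the scene. Friction and masses are not known exactly. Their poses are not given: they have to be found in the camera images.
- orange_pack: Upright grey battery pack with orange top, 66 (x) x 46 (y) x 74 (z) mm, 0.25 to 0.37 kg. Origin: centre of its underside (14 mm above the bench when seated); z up, -x towards its dock's red pad. A hidden catch locks it; once freed, a spring plate under it raises it 16 mm within 0.5 s and holds it there, to be lifted straight up and out. Grip it across its 46 mm (y), above the rim.
- dock_o: Black charging dock of the orange pack, fixed, green lamp. Origin: centre of its underside, below the pack's centre, with the pack's axes. Pocket rim 50 mm above the bench; 82 mm wide (y), reaches 47 mm behind (+x) the origin and 123 mm in front (-x).
- orange_release (a point): Centre of the top of the red release pad of the orange pack's dock: 36 x 44 mm (x, y), 95 mm in front (-x) of the pack's centre, 52 mm above the bench at rest. It goes straight down 12 mm to a hard stop against a spring (2 to 6 N); the catch is free from 8 mm. Hold it down half a second while the pack rises; it springs back, and the risen pack does not latch again.
- tray: Open wooden tray fixed to the bench, 170 x 170 mm outside, 30 mm high, walls and floor 6 mm. Origin: centre of its underside; x and y along its sides.
- blue_pack: The same kind of pack with a blue top, latched in a second, equal dock with its own red pad 95 mm in front of it. Origin: centre of its underside. To be left as it is.
There are look-alikes about, which are no part of the job. Leave any white look-alike of the orange_pack alone. What is shaped like the dock_o but yellow is not meant.

How it is judged:
On the way:
1. the red pad of the orange pack's dock is pressed at least 7 mm down while the pack still stands in its dock (distance of orange_release from where it was at the start of the episode above 0.007 m and distance of orange_pack from where it was at the start of the episode below 0.025 m), for 0.1 s.
At the end, for the whole second after the job is handed in: The orange-topped pack stands upright (within 10 degrees), at rest, on the floor of the wooden tray, its centre within 65 mm of the tray's centre along each side and its underside less than 12 mm above the tray's; the blue-topped pack is still in its dock, moved less than 10 mm (x of orange_pack in the frame of tray between -0.065 and 0.065 m and y of orange_pack in the frame of tray between -0.065 and 0.065 m and z of orange_pack in the frame of tray below 0.012 m and angle between orange_pack's own z axis and vertical below 0.17 rad and linear speed of orange_pack below 0.02 m/s and distance of blue_pack from where it was at the start of the episode below 0.01 m); the robot touches nothing.
It fails at once if the blue-topped pack is released or moved by more than 10 mm (distance of blue_pack from where it was at the start of the episode above 0.01 m).
It fails at once if the orange-topped pack is dropped or thrown into the tray (faster than 0.6 m/s when less than 50 mm above the tray's underside) (horizontal distance between orange_pack and tray below 0.1 m and z of orange_pack in the frame of tray below 0.05 m and linear speed of orange_pack above 0.6 m/s).
It also fails if it takes over 43 s, if anything falls off the work surface, if the arm or the gripper's body presses on something with over 40 N, if the wrist force passes 120 N, or if a joint passes its speed limit or range.

## Robot

A 6-joint arm with a two-finger parallel gripper is mounted at the origin on the work surface. World frame = base frame: x ahead of the robot, y to its left, z up, the work surface at z = 0. Lengths are in m, angles in rad, forces in N, time in s.
With the tool pointing down it reaches from about 0.3 to 0.775 m from the base axis. Payload 14.6 kg.
Tool frame: the origin (TCP) lies at the centre of the arm's flange, where the gripper is bolted on; the fingertips stand 199 mm ahead of it and the grasp point (between the pads) lies 180 mm ahead of it; z points along the fingers, y is the line along which they close (so a half turn about z gives the same grasp; the last joint's range is limited). The gripper opens to 94 mm and grips with 3 to 60 N. Pads are 16 mm wide; open, the fingers measure 119 mm over their backs; the gripper's body (75 mm by 177 mm) begins 78 mm behind the grasp point.
Start: joints at [-1.175, 0.3, 1.521, -0, 1.321, -0.067], TCP at [0.246, -0.492, 0.405] pointing down, gripper open.
Joint ranges: [-3.03, 3.03], [-0.79, 2.21], [0.23, 2.52], [-1.04, 4.18], [0, 3.07], [-2.55, 2.55]. Speed limits (rad/s): [2.22, 2.22, 2.57, 3.14, 3.14, 3.14].

## Interface

Orientations are given as [roll, pitch, yaw] about the fixed x, y, z axes, in that order (R = Rz(yaw) Ry(pitch) Rx(roll)).
In Python, from station import ctrl gives the robot as it stands. The module is installed in compiled form; this text tells all that it offers.
- The arm moves only by the tool servo_tool, never from a script. Its argument "motion" is a list of rows, each a list of 5 numbers: the closure, from 0 (fully open) to 1 (shut), then the shift along the world's x, y, z in cm, then the turn about the world's z in degrees. A call has 1 to 20 rows; each row is the pose to reach, as a shift and turn from the pose commanded when the call began; what a row does not reach only later rows make up. A row lasts 1/8 s, in which the tool goes at most 62.5 mm and 10.7 degrees, less where a joint would pass 70% of its speed; a pose out of reach is approached as far as the arm can. A call with a gripper value outside its range is refused whole. The fingers move at their own pace and stop on an object; "squeeze" is the grip in N (left out, the last holds). Time passes only in rows, so rows that repeat a pose let the fingers close. It gives the time, the measured TCP pose, the force, the opening and the grip force at its end, in the units of the state.
- ctrl.get_obs(): the state, without advancing time (a new reading comes with each control period).
- ctrl.camera(name): name is "scene" or "top" or "wrist"; returns a dict with "image" (480x640x3 uint8, red, green, blue), "fx", "fy", "cx", "cy" (pixels), "dist" ([k1, k2, p1, p2, k3] as OpenCV has them; the pictures are not rectified), "camera_from_world" (4x4, takes a point from world to camera coordinates); the wrist camera has in their place "hand_eye" (4x4, takes a point from camera to tool coordinates, whose origin is the TCP and whose axes are the flange's). Camera axes: x right, y up, looking along -z (the intrinsics and any distortion apply to the point x, -y, -z); pixel columns grow to the right and rows downward; lengths in m; the calibration is good to about 2 mm. A picture is of the moment at which its call begins: read the wrist's pose just before it. There is no depth.
- ctrl.hand_in(): hands the job in; it is judged then, once.
The state is a dict: "time_s": time; "qpos": joint angles; "joint_vel": joint speeds; "tau": joint torques, N m; "ee_pos": TCP position; "eef_rot": TCP orientation; "force": force on the tool from outside, world axes, zero at the start; "moment": the same for the moment, N m; "grip_width": finger opening in m; "grip_force": force on a finger pad.
Only numpy, scipy, OpenCV 4.12 (cv2) and the standard library are available. Lean on these libraries where they do the work, as an engineer would, in place of code of your own. Each camera call takes 0.05 s, during which the arm holds its last target. There are 200 camera calls.

## Working session

There is one attempt and no reset: what is moved stays moved. The work goes in short steps, Python scripts to look and compute and a tool call to move; the robot and the scene stay as the last step left them, time stands still between calls to the robot, and variables do not carry over. Pictures are saved under pics/ and viewed, at most 10 in all, crops included, and the job is handed in when it is done.

Besides the shell and the picture viewer there is one more tool, called after "Emit:" by a JSON object that holds its "op" and its "data". servo_tool: Moves the arm, as the interface text tells. Its arguments: {"type":"object","properties":{"motion":{"type":"array","items":{"type":"array","items":{"type":"number"}}},"squeeze":{"type":"number"}},"required":["motion"]}

```bash
mkdir -p pics
cat > h.py <<'E'
import numpy as np, cv2
from station import ctrl
from scipy.spatial.transform import Rotation as R
def snap(name,fn):
    o=ctrl.get_obs(); c=ctrl.camera(name)
    cv2.imwrite('pics/'+fn,c['image'][:,:,::-1])
    if name=='wrist':
        T=np.eye(4);T[:3,:3]=R.from_euler('xyz',o['eef_rot']).as_matrix();T[:3,3]=o['ee_pos']
        c['wfc']=T@c['hand_eye']
    else: c['wfc']=np.linalg.inv(c['camera_from_world'])
    np.save('pics/'+fn[:-4]+'.npy',{k:v for k,v in c.items() if k!='image'},allow_pickle=True)
    return c
def load(fn): return np.load('pics/'+fn[:-4]+'.npy',allow_pickle=True).item()
def at(c,uv,z):
    K=np.array([[c['fx'],0,c['cx']],[0,c['fy'],c['cy']],[0,0,1.]])
    p=cv2.undistortPoints(np.array(uv,float).reshape(-1,1,2),K,np.array(c['dist'],float)).reshape(-1,2)
    d=np.c_[p[:,0],-p[:,1],-np.ones(len(p))]@c['wfc'][:3,:3].T
    o=c['wfc'][:3,3]
    return o+d*((z-o[2])/d[:,2])[:,None]
E
python3 - <<'E'
from h import *
a=snap('top','top.png');b=snap('scene','scene.png')
print(a['wfc'].round(2),b['wfc'].round(2)); print(ctrl.get_obs())
E
```

```text
[[-0.03  1.   -0.08  0.47]
 [-1.   -0.03  0.   -0.06]
 [-0.    0.08  1.    0.86]
 [ 0.    0.    0.    1.  ]] [[-0.5  -0.68  0.53  1.09]
 [ 0.86 -0.4   0.3   0.25]
 [ 0.01  0.61  0.79  0.88]
 [ 0.    0.    0.    1.  ]]
{'time_s': 0.1, 'qpos': array([-1.17460737e+00,  3.00440183e-01,  1.52151252e+00, -2.03065476e-06,
        1.32068325e+00, -6.65672973e-02]), 'joint_vel': array([ 0.00150048, -0.0022718 , -0.0014166 ,  0.00095821, -0.00122158,
       -0.00055927]), 'tau': array([ 2.16499975e-03, -5.32634532e+01, -3.53283226e+01,  7.09803100e-02,
        2.34612718e-02, -6.41365727e-05]), 'ee_pos': array([ 0.24553374, -0.49212705,  0.40413218]), 'eef_rot': array([-3.14055154e+00, -6.74352145e-05,  4.62756723e-01]), 'force': array([0.73533633, 0.05143194, 0.87390342]), 'moment': array([ 0.01065759, -0.04081782,  0.07559233]), 'grip_force': 0.0, 'grip_width': 0.0938793295156068}
```

View pics/top.png

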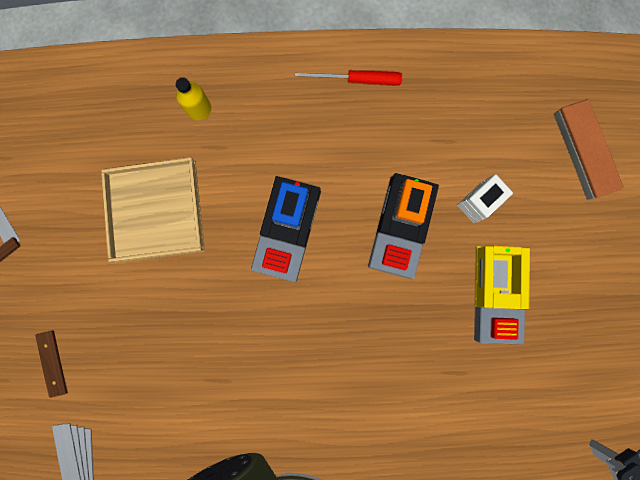

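View pics/scene.png

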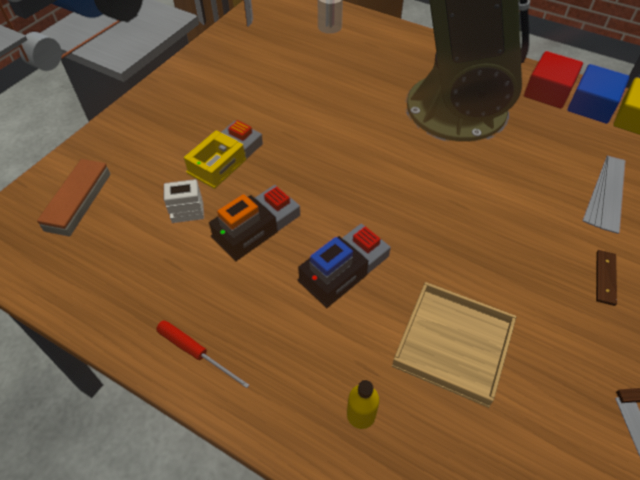

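The top view shows the orange pack's top at about (415,201) with its red pad at (397,257). The blue pack is at (290,205) and the tray is centred near (152,210). Next I segment the colours to get positions.

```bash
cat >> h.py <<'E'
def blob(img,hue,roi):
    h=cv2.cvtColor(img,cv2.COLOR_BGR2HSV); x0,y0,x1,y1=roi
    d=np.abs((h[...,0].astype(int)-hue+90)%180-90)
    m=((d<5)&(h[...,1]>190)&(h[...,2]>120)).astype(np.uint8)
    k=np.zeros_like(m);k[y0:y1,x0:x1]=m[y0:y1,x0:x1]
    c=max(cv2.findContours(k,cv2.RETR_EXTERNAL,cv2.CHAIN_APPROX_NONE)[0],key=cv2.contourArea)
    return cv2.boxPoints(cv2.minAreaRect(c))
def box(c,img,hue,roi,z):
    p=at(c,blob(img,hue,roi),z)
    ctr=p.mean(0); e=[np.linalg.norm(p[1]-p[0]),np.linalg.norm(p[2]-p[1])]
    return ctr,e,[np.degrees(np.arctan2(*(p[i+1]-p[i])[1::-1])) for i in (0,1)]
E
python3 - <<'E'
from h import *
img=cv2.imread('pics/top.png');c=load('top.png')
print(cv2.cvtColor(img,cv2.COLOR_BGR2HSV)[[183,257],[415,397]])
o=box(c,img,13,(380,165,450,235),.088);print('pack',o)
r=box(c,img,0,(370,235,425,285),.052);print('pad',r)
print('blue',box(c,img,107,(260,170,320,240),.088))
d=o[0]-r[0];print('yaw',np.degrees(np.arctan2(d[1],d[0])),np.linalg.norm(d[:2]))
t=at(c,[(102,170),(192,159),(203,250),(109,262)],.03);print('tray',t,t.mean(0))
E
```

```text
[[ 15 255 244]
 [179 202 135]]
pack (array([ 0.59769122, -0.22448878,  0.088     ]), [np.float64(0.06725631662397814), np.float64(0.04646321469978343)], [np.float64(-16.631025207469033), np.float64(-105.58078840911298)])
pad (array([ 0.50770138, -0.1969794 ,  0.052     ]), [np.float64(0.03491073996814381), np.float64(0.04203652913630088)], [np.float64(-16.37250721676276), np.float64(-105.74473383524587)])
blue (array([ 0.59871176, -0.01815851,  0.088     ]), [np.float64(0.06568416900221513), np.float64(0.04554246947279853)], [np.float64(-16.015054613861246), np.float64(-106.90160774698663)])
yaw -16.998088083413332 0.09410067761785414
tray [[0.68221747 0.32637223 0.03      ]
 [0.6953793  0.15856443 0.03      ]
 [0.53074792 0.13936996 0.03      ]
 [0.51401987 0.31073537 0.03      ]] [0.60559114 0.2337605  0.03      ]
```

Emit:
{"op": "servo_tool", "data": {"motion": [[1, 5, 5.9, 0, -8], [1, 10, 11.8, 0, -16], [1, 15, 17.7, 0, -24], [1, 20, 23.6, 0, -32], [1, 24, 27.5, 0, -40], [1, 26.2, 29.5, 0, -43], [1, 26.2, 29.5, -5, -43], [1, 26.2, 29.5, -10, -43], [1, 26.2, 29.5, -12.5, -43], [1, 26.2, 29.5, -12.5, -43], [1, 26.2, 29.5, -12.5, -43], [1, 26.2, 29.5, -12.5, -43]]}}

```text
time_s: 1.6
ee_pos: [0.5077, -0.1973, 0.281]
eef_rot: [3.141, -0.002, -0.288]
force: [0.2, 0.3, -0.0]
grip_width: 0.0001
grip_force: 0.0
```

Run:
```python
from h import *
c=snap('wrist','w1.png')
for n,p in (('pack',(.5977,-.2245,.088)),('pad',(.5077,-.197,.052))):
    q=np.linalg.inv(c['wfc'])@np.r_[p,1]; print(n,c['cx']-c['fx']*q[0]/q[2],c['cy']+c['fy']*q[1]/q[2])
```

```text
pack 321.40285528914535 98.80579475779496
pad 318.8361660754426 274.37192310886974
```

View pics/w1.png

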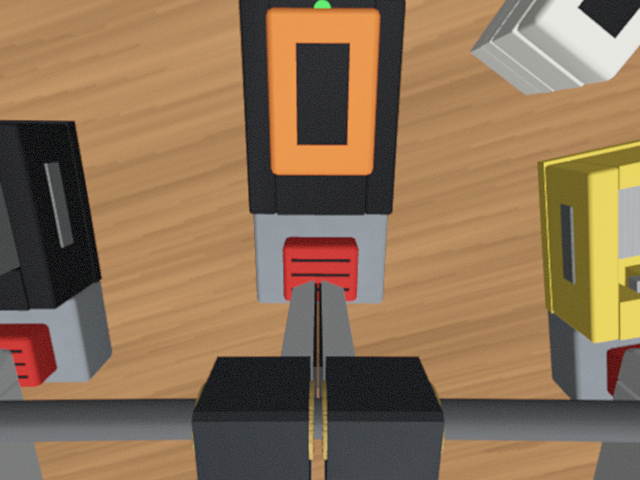

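The wrist view shows the fingertips over the red pad (320,269) and the orange top at (323,92), 2–3 mm beyond where I predicted. Now pressing.

Emit:
{"op": "servo_tool", "data": {"motion": [[1, 0.3, 0, -1.5, 0], [1, 0.3, 0, -2.4, 0], [1, 0.3, 0, -3, 0], [1, 0.3, 0, -3.4, 0], [1, 0.3, 0, -3.7, 0], [1, 0.3, 0, -3.8, 0], [1, 0.3, 0, -3.8, 0], [1, 0.3, 0, -3.8, 0], [1, 0.3, 0, -3.8, 0], [1, 0.3, 0, -3.8, 0]]}}

```text
time_s: 2.9
ee_pos: [0.5106, -0.1971, 0.2417]
eef_rot: [3.142, -0.0, -0.288]
force: [-2.7, 1.0, 4.4]
grip_width: 0.0005
grip_force: 1.9
```

Run:
```python
from h import *
c=snap('wrist','w2.png')
```

```text
(no output)
```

View pics/w2.png

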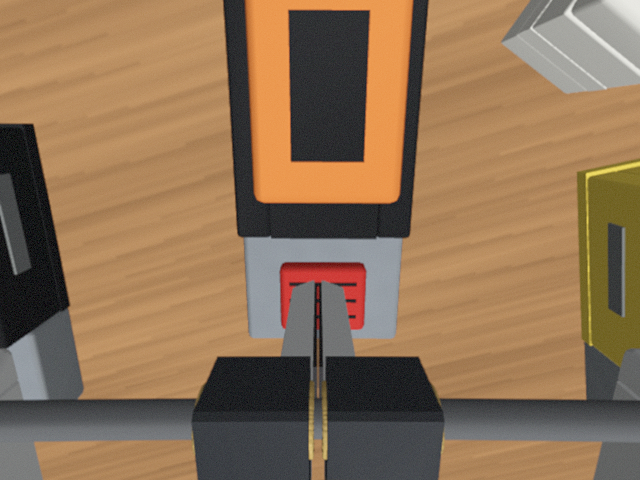

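Tip force is 4.4 N at about 9.3 mm of travel, and the orange top fills more of the frame (about 255–408 px wide near row 190). I'll lift and check that the pack has risen.

Emit:
{"op": "servo_tool", "data": {"motion": [[1, 0, 0, 0, 0], [1, 0, 0, 0, 0], [1, 0, 0, 4, 0], [0.6, -2, 0.6, 8, 0], [0.3, -2, 0.6, 10, 0], [0, -2, 0.6, 12, 0], [0, -2, 0.6, 12, 0], [0, -2, 0.6, 12, 0]]}}

```text
time_s: 3.95
ee_pos: [0.4905, -0.1911, 0.3606]
eef_rot: [-3.141, 0.001, -0.288]
force: [-0.4, 0.5, -0.3]
grip_width: 0.0467
grip_force: 0.0
```

Run:
```python
from h import *
c=snap('wrist','w3.png');t=snap('top','t3.png')
for z in (.088,.104):
  print(box(c,cv2.imread('pics/w3.png'),13,(100,0,540,300),z))
  print(box(t,cv2.imread('pics/t3.png'),13,(380,165,450,235),z))
print(ctrl.get_obs()['ee_pos'])
```

```text
(array([ 0.5621089 , -0.23565156,  0.088     ]), [np.float64(0.0), np.float64(0.0)], [np.float64(0.0), np.float64(0.0)])
(array([ 0.60196854, -0.22791256,  0.088     ]), [np.float64(0.0688249142754274), np.float64(0.04692876537857438)], [np.float64(-17.35434983559388), np.float64(-106.28729472481228)])
(array([ 0.56263345, -0.23425558,  0.104     ]), [np.float64(0.0), np.float64(0.0)], [np.float64(0.0), np.float64(0.0)])
(array([ 0.59928692, -0.22440514,  0.104     ]), [np.float64(0.06739968895575912), np.float64(0.0459569651904818)], [np.float64(-17.35434983559384), np.float64(-106.28729472481227)])
[ 0.4905167  -0.19114292  0.36052909]
```

View pics/w3.png

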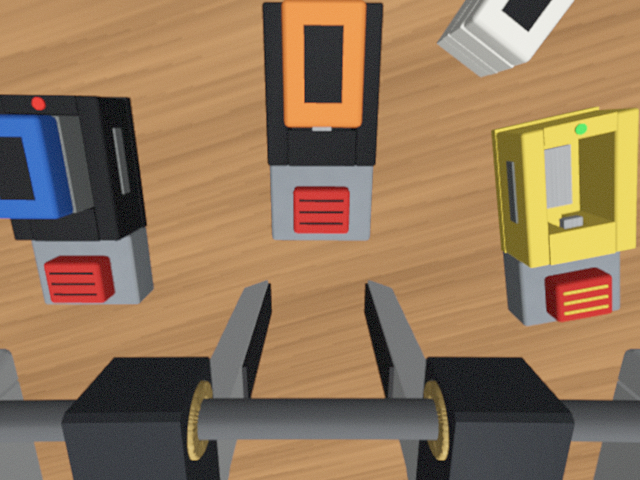

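The pack has risen: at z=0.104 its size and position match the original, and the wrist view shows the catch slot below its front edge (323,127). I'll take one wrist-based position before grasping.

Run:
```python
from h import *
c=load('w3.png'); p=at(c,[(323.5,127),(323.5,2)],.104); print(p)
u=p[1]-p[0];u/=np.linalg.norm(u);print(p[0]+.033*u,np.degrees(np.arctan2(u[1],u[0])))
```

```text
[[ 0.56790443 -0.2164529   0.104     ]
 [ 0.62951317 -0.23432442  0.104     ]]
[ 0.5995979  -0.22564658  0.104     ] -16.176434742918314
```

Emit:
{"op": "servo_tool", "data": {"motion": [[0, 5, -1.5, 0, 0], [0, 9, -2.8, 0, 0], [0, 10.9, -3.4, 0, 0], [0, 10.9, -3.4, 0, 0], [0, 10.9, -3.4, -4, 0], [0, 10.9, -3.4, -7, 0], [0, 10.9, -3.4, -9, 0], [0, 10.9, -3.4, -9.8, 0], [0, 10.9, -3.4, -9.8, 0], [0.4, 10.9, -3.4, -9.8, 0], [0.6, 10.9, -3.4, -9.8, 0], [0.8, 10.9, -3.4, -9.8, 0], [0.8, 10.9, -3.4, -9.8, 0], [0.8, 10.9, -3.4, -9.8, 0], [0.8, 10.9, -3.4, -9.8, 0]], "squeeze": 25}}

```text
time_s: 5.92
ee_pos: [0.5995, -0.2253, 0.2638]
eef_rot: [3.141, -0.0, -0.288]
force: [-2.0, -2.6, 1.0]
grip_width: 0.0459
grip_force: 24.8
```

Emit:
{"op": "servo_tool", "data": {"motion": [[0.8, 0, 0, 2, 0], [0.8, 0, 0, 5, 0], [0.8, 0, 0, 9, 0], [0.8, 0, 0, 12, 0], [0.8, 0, 0, 12, 0], [0.8, 0, 4, 12, 3], [0.8, 0, 9, 12, 6], [0.8, 0, 14, 12, 9], [0.8, 0.2, 19, 12, 12], [0.8, 0.2, 24, 12, 14], [0.8, 0.2, 29, 12, 16], [0.8, 0.4, 34, 12, 18], [0.8, 0.4, 39, 12, 20], [0.8, 0.6, 43, 12, 22], [0.8, 0.6, 45.9, 12, 22], [0.8, 0.6, 45.9, 12, 22], [0.8, 0.6, 45.9, 12, 22], [0.8, 0.6, 45.9, 12, 22]]}}

```text
time_s: 8.18
ee_pos: [0.6057, 0.2329, 0.3834]
eef_rot: [3.141, 0.001, 0.095]
force: [-0.5, -0.2, -3.0]
grip_width: 0.0458
grip_force: 25.0
```

Run:
```python
from h import *
c=snap('scene','s4.png')
```

```text
(no output)
```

View pics/s4.png

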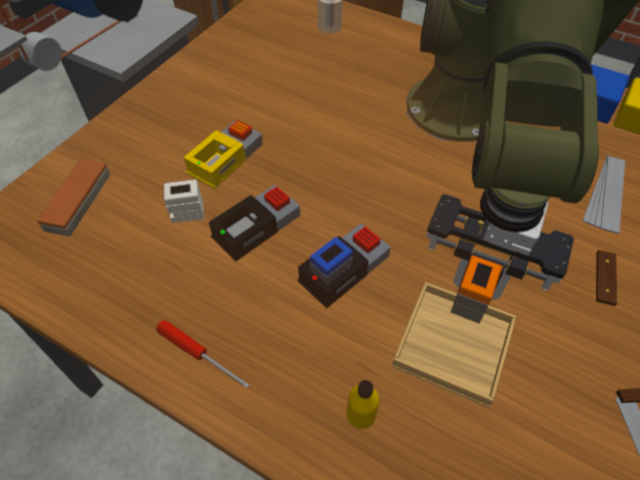

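The pack is held upright over the tray, with its top at (482,278). The dock is empty and the blue pack is still in its own. Lowering now.

Emit:
{"op": "servo_tool", "data": {"motion": [[0.8, 0, 0, -3, 0], [0.8, 0, 0, -6, 0], [0.8, 0, 0, -9, 0], [0.8, 0, 0, -11, 0], [0.8, 0, 0, -12.5, 0], [0.8, 0, 0, -13.5, 0], [0.8, 0, 0, -14, 0], [0.8, 0, 0, -14.2, 0], [0.8, 0, 0, -14.3, 0], [0.8, 0, 0, -14.3, 0], [0.8, 0, 0, -14.3, 0]]}}

```text
time_s: 9.6
ee_pos: [0.6056, 0.2339, 0.2409]
eef_rot: [-3.141, -0.0, 0.096]
force: [0.6, 0.5, -2.6]
grip_width: 0.046
grip_force: 25.0
```

Emit:
{"op": "servo_tool", "data": {"motion": [[0.8, 0, 0, -0.1, 0], [0.8, 0, 0, -0.15, 0], [0.8, 0, 0, -0.15, 0], [0.8, 0, 0, -0.15, 0]]}}

```text
time_s: 10.1
ee_pos: [0.6057, 0.2339, 0.24]
eef_rot: [-3.141, -0.001, 0.096]
force: [-0.2, -0.9, 6.0]
grip_width: 0.0457
grip_force: 25.0
```

Contact made: the force went from −2.6 to +6 N. Next I release and back off.

Emit:
{"op": "servo_tool", "data": {"motion": [[0.4, 0, 0, 0, 0], [0.3, 0, 0, 0, 0], [0.2, 0, 0, 0, 0], [0.2, 0, 0, 0, 0], [0.2, 0, 0, 0, 0], [0.2, 0, 0, 2, 0], [0.2, 0, 0, 5, 0], [0.2, 0, 0, 10, 0], [0.2, 0, 0, 15, 0], [0.2, -5, 0, 17, 0], [0.2, -10, 0, 17, 0], [0.2, -15, 0, 17, 0], [0.2, -15, 0, 17, 0]]}}

```text
time_s: 11.72
ee_pos: [0.4532, 0.2339, 0.4112]
eef_rot: [-3.141, -0.002, 0.098]
force: [-0.3, -0.4, 0.2]
grip_width: 0.0751
grip_force: 0.0
```

Run:
```python
from h import *
snap('scene','s5.png');c=snap('top','t5.png')
print(box(c,cv2.imread('pics/t5.png'),13,(90,140,220,280),.08))
print(box(c,cv2.imread('pics/t5.png'),107,(260,170,320,240),.088))
```

```text
(array([0.60628931, 0.23362191, 0.08      ]), [np.float64(0.04860955958369313), np.float64(0.06693260595986152)], [np.float64(-85.22976186984678), np.float64(-172.49227552386628)])
(array([ 0.59869724, -0.01822663,  0.088     ]), [np.float64(0.06583328121559488), np.float64(0.045456296533180854)], [np.float64(-16.338053920036405), np.float64(-107.22858803452124)])
```

View pics/s5.png

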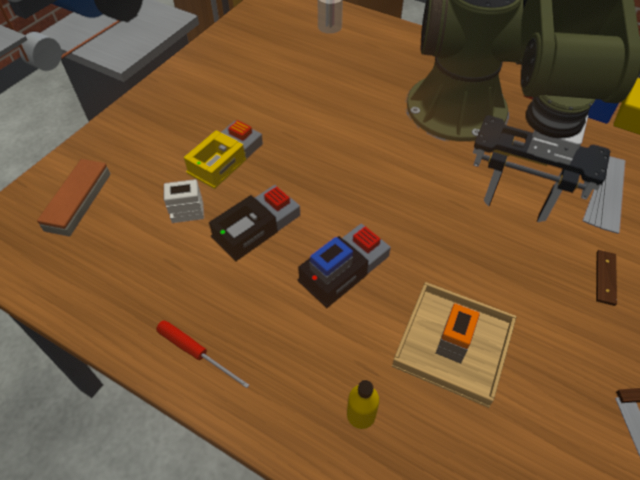

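The orange pack stands upright in the middle of the tray (460,330). The blue pack hasn't moved and the gripper is clear.

```bash
python3 -c "
from station import ctrl
print(ctrl.hand_in())"
```

```text
the job is handed in; nothing more can be done
None
```

The orange pack was released, lifted out and set down upright in the centre of the tray, the blue pack is still latched in its dock, and the job is handed in at about 12 s of the 43 s allowed (no verdict was returned).

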